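Put the rusks away in the pantry box

ROBOT

A 6-joint arm with a two-finger parallel gripper is mounted at the origin on the work surface. World frame = base frame: x ahead of the robot, y to its left, z up, the work surface at z = 0. Lengths are in m, angles in rad, forces in N, time in s.
With the tool pointing down it reaches from about 0.35 to 0.975 m from the base axis. Payload 4.9 kg.
Tool frame: the origin (TCP) lies at the very end of the fingers, on their centre line; the grasp point (between the pads) lies 19 mm behind it; z points along the fingers, y is the line along which they close (so a half turn about z gives the same grasp; the last joint's range is limited). The gripper opens to 85 mm and grips with 20 to 120 N. Pads are 22 mm wide; open, the fingers measure 114 mm over their backs; the gripper's body (76 mm by 85 mm) begins 54 mm behind the grasp point. The pads swing forward as they close: fully open they stand 13 mm farther back than shut.
Start: joints at [1.148, 0.053, 1.613, -0, 1.476, -0.119], TCP at [0.187, 0.596, 0.231] pointing down, gripper open.
Joint ranges: [-3.01, 3.01], [-1.01, 2.22], [0.06, 2.58], [-1.02, 4.17], [0.09, 2.62], [-3.14, 3.14]. Speed limits (rad/s): [2.57, 2.57, 3.14, 3.14, 3.14, 3.14].

INTERFACE

Orientations are given as a unit quaternion [w, x, y, z].
In Python, from plant import manip gives the robot as it stands.
- The arm moves only by the tool send_rows, never from a script. Its argument "increments" is a list of rows, each an object of numbers: "claw": the closure, from -1 (fully open) to 1 (shut); "dx", "dy", "dz": the shift along the tool's x, y, z in units of 0.5 m (1.0 is 0.5 m); "yaw": the turn about the tool's z in units of 1.5 rad (1.0 is 1.5 rad). A call has 1 to 20 rows; each row is the pose to reach, as a shift and turn from the pose commanded when the call began, along the tool's axes at that moment; what a row does not reach only later rows make up. A row lasts 1/8 s, in which the tool goes at most 62.5 mm and 10.7 degrees, less where a joint would pass 70% of its speed; a pose out of reach is approached as far as the arm can. A call with a number of a shift or a turn outside -1 to 1 is refused whole. A call with a gripper value outside its range is refused whole. The fingers move at their own pace and stop on an object; the grip force is fixed at half the most. Time passes only in rows, so rows that repeat a pose let the fingers close. It gives the time, the measured TCP pose, the force, the opening and the grip force at its end, in the units of the state.
- manip.state(): the state, without advancing time (a new reading comes with each control period).
- manip.grab_frame(name): name is "scene" or "top" or "wrist"; returns the picture (384x512x3 uint8, red, green, blue); there is no depth.
- manip.camera_params(name): a dict with "camera_matrix" (3x3 intrinsics, pixels), "extrinsics" (4x4, takes a point from world to camera coordinates); the wrist camera has in their place "tool_from_camera" (4x4, takes a point from camera to tool coordinates, whose origin is the TCP and whose axes are the flange's). Camera axes: x right, y down, z forward; pixel columns grow to the right and rows downward; lengths in m; the calibration is good to about 2 mm. The wrist camera is an equidistant fisheye: a pixel r from the principal point sees the ray r / f radians off the axis. A picture is of the moment at which its call begins: read the wrist's pose just before it. camera_params takes no time and is no camera call.
- manip.job_done(): hands the job in; it is judged then, once.
The state is a dict: "time": time; "joint_pos": joint angles; "joint_vel": joint speeds; "joint_efforts": joint torques, N m; "tool_pos": TCP position; "tool_rot": TCP orientation; "contact_force": force on the tool from outside, world axes, zero at the start; "ft_torque": the same for the moment, N m; "gripper_width": opening from 0.0 (shut) to 1.0 (fully open); "grasp_force": force on a finger pad.
Only numpy, scipy, OpenCV 4.12 (cv2) and the standard library are available. Lean on these libraries where they do the work, as an engineer would, in place of code of your own. Each camera call takes 0.05 s, during which the arm holds its last target. There are 200 camera calls.

TASK

Put the rusks away: pick up the tray and tip it low over the open box so that all three rusks slide gently in, without touching the rusks with the gripper. Then set the empty tray back flat on its wire rack and shut the box's lid fully, and leave the other things on the counter where they are.

Things in the scene. Friction and masses are not known exactly. Their poses are not given: they have to be found in the camera images.
- tray: Loose aluminium tray, 0.3 kg. Origin: centre of the pan's underside; z up, x from handle to open lip. Pan 150 x 150 mm, floor 5 mm thick; rims 4 mm thick, 20 mm high at the back and both sides, none at the front (x = +75 mm). Wooden handle bar runs back along x from -73 to -168 mm.
- tray_handle (a point): Grip point on the tray's handle: tray x = -125 mm, y = 0, z = 17 mm; axes as the tray. The handle is 22 mm wide (y) and 22 mm tall (tray z 6 to 28 mm).
- tray_lip (a point): Middle of the tray's open front edge, on top of the floor: tray x = +75 mm, z = 5 mm. The rusks (friction 0.48 to 0.72) slide over it once the tray is tipped by about 26 to 36 degrees.
- rack: Fixed low wire rack under the tray, 180 x 180 mm, its wires' tops 50 mm above the counter. Origin: centre of its foot, on the counter. The tray starts on it within 15 mm of its centre; the rack's x points roughly like the tray's, the handle sticks out past the rack's -x edge.
- box: Fixed white open-topped storage box with a hinged lid. Origin: centre of its underside; z up. 190 mm along x, 240 mm along y, 110 mm high, walls and floor 6 mm. The lid's hinge runs along the rim of its +x side, facing away from the tray; the -x side faces the tray.
- lid (a joint): Angle of the box's wooden lid (rad): 0 = shut flat on the box, 1.9 = fully open, leaning back a little past upright. Starts open at 1.5 to 1.85. The hinge is stiff (0.35 N m friction): the lid stays at any angle and shuts when pushed with about 2 to 4 N near its free edge.
- lid_hinge (a point): Middle of the lid's hinge line, on the rim of the box's +x side, 110.5 mm above the counter. Its axes turn with the lid: -x points from the hinge to the lid's free edge, z out of the lid's outer face (up when shut), y along the hinge.
- lid_edge (a point): Middle of the lid's free edge, on its outer face, 190 mm from the hinge; axes as lid_hinge. The lid is 190 x 240 mm, 10 mm thick. On its outer face a steel knob stands 43 mm high, 28 mm across, 30 mm in from the free edge, midway along it.
- rusk0: Rusk, a thick hard biscuit bar, loose, 64 mm (its x) x 34 mm (y) x 24 mm high (z), 35 g, lying on the tray about along the tray's x. Origin: centre of its underside.
- rusk0_mid (a point): Centre of rusk0, 12 mm above its origin.
- rusk1: Rusk, a thick hard biscuit bar, loose, 64 mm (its x) x 34 mm (y) x 24 mm high (z), 35 g, lying on the tray about along the tray's x. Origin: centre of its underside.
- rusk1_mid (a point): Centre of rusk1, 12 mm above its origin.
- rusk2: Rusk, a thick hard biscuit bar, loose, 64 mm (its x) x 34 mm (y) x 24 mm high (z), 35 g, lying on the tray about along the tray's x. Origin: centre of its underside.
- rusk2_mid (a point): Centre of rusk2, 12 mm above its origin.
- tin_a: Tall food tin, 74 mm across, 105 high; loose bystander, to be left alone. Origin: centre of its underside.
- tin_b: Tall food tin, 74 mm across, 105 high; loose bystander, to be left alone. Origin: centre of its underside.
- tin_c: Low food tin, 80 mm across, 60 high; loose bystander, to be left alone. Origin: centre of its underside.
- jar: Amber glass jar with steel cap, 68 mm across, 100 high; loose bystander, to be left alone. Origin: centre of its underside.
- mug: White mug, 80 mm across, 90 high, handle to its +y; loose bystander, to be left alone. Origin: centre of its underside.
- mill: Dark wooden pepper mill, 54 mm across, 155 high; loose bystander, to be left alone. Origin: centre of its underside.
- carton: Cardboard carton, 45 x 100 mm, 140 high; loose bystander, to be left alone. Origin: centre of its underside.
Not all that is in view belongs to the job. Leave any grey or red look-alike of the rusk0 alone.

How it is judged:
By the outcome, as a careful person would: the job done as asked, in the order asked, and still so for the second after the job is handed in, with the robot touching nothing.
It also fails if it takes over 72 s, if anything falls off the work surface, if the arm or the gripper's body presses on something with over 40 N, if the wrist force passes 120 N, or if a joint passes its speed limit or range.

## Working session

There is one attempt and no reset: what is moved stays moved. The work goes in short steps, Python scripts to look and compute and a tool call to move; the robot and the scene stay as the last step left them, time stands still between calls to the robot, and variables do not carry over. Pictures are saved under pics/ and viewed, at most 10 in all, crops included, and the job is handed in when it is done.

Besides the shell and the picture viewer there is one more tool, called after "Call:" by a JSON object that holds its "op" and its "data". send_rows: Moves the arm, as the interface text tells. Shifts and turns lie within -1 to 1; 1 stands for 0.5 m of shift or 1.5 rad of turn. Its arguments: {"type":"object","properties":{"increments":{"type":"array","items":{"type":"object","properties":{"claw":{"type":"number"},"dx":{"type":"number"},"dy":{"type":"number"},"dz":{"type":"number"},"yaw":{"type":"number"}}}}},"required":["increments"]}

```bash
ls; mkdir -p pics; python3 - <<'E'
from plant import manip
import cv2,numpy as np
for n in ("scene","top"):
    im=manip.grab_frame(n); cv2.imwrite(f"pics/{n}0.png",im[:,:,::-1])
    p=manip.camera_params(n); print(n,np.round(p["camera_matrix"],1).tolist(),np.round(p["extrinsics"],4).tolist())
print(manip.camera_params("wrist"))
print(manip.state())
E
```

```text
pics
scene [[401.7, 0.0, 257.6], [0.0, 401.7, 186.6], [0.0, 0.0, 1.0]] [[0.2826, 0.9592, 0.0114, -0.1721], [0.5719, -0.1589, -0.8048, -0.2385], [-0.7701, 0.234, -0.5935, 1.6395], [0.0, 0.0, 0.0, 1.0]]
top [[356.5, 0.0, 255.7], [0.0, 356.5, 186.8], [0.0, 0.0, 1.0]] [[-0.0053, -0.9999, -0.0131, 0.0096], [-0.9806, 0.0077, -0.196, 0.5606], [0.196, 0.0118, -0.9805, 0.9016], [0.0, 0.0, 0.0, 1.0]]
{'camera_matrix': array([[297.31863964,   0.        , 255.30636586],
       [  0.        , 297.31863964, 192.19807098],
       [  0.        ,   0.        ,   1.        ]]), 'tool_from_camera': array([[-8.76449686e-04, -9.64180676e-01, -2.65244897e-01,
         6.79125042e-02],
       [ 9.99999575e-01, -9.20964493e-04,  4.34574045e-05,
        -2.85991053e-04],
       [-2.86181922e-04, -2.65244746e-01,  9.64181074e-01,
        -1.42381481e-01],
       [ 0.00000000e+00,  0.00000000e+00,  0.00000000e+00,
         1.00000000e+00]])}
{'time': 0.1, 'joint_pos': array([ 1.14798325e+00,  5.32651884e-02,  1.61414537e+00,  2.51242557e-05,
        1.47601101e+00, -1.18988026e-01]), 'joint_vel': array([ 0.00068608, -0.00068558, -0.00251577,  0.00034059, -0.00128443,
        0.0001401 ]), 'joint_efforts': array([ 5.41888130e-04, -3.94904888e+01, -3.71361065e+01, -7.66657718e-05,
        3.96969772e-03,  1.25004613e-05]), 'tool_pos': array([0.18673675, 0.59586409, 0.23020863]), 'tool_rot': array([-2.56755645e-04,  1.51330030e-01,  9.88482871e-01, -8.77757297e-04]), 'contact_force': array([-0.93876615,  0.28801836, -0.89252804]), 'ft_torque': array([-0.02577115,  0.03296123,  0.00617798]), 'grasp_force': 0.0, 'gripper_width': 1.0008518016201968}
```

View pics/scene0.png

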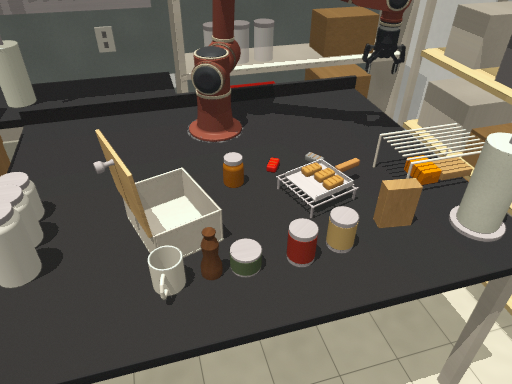

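```bash
python3 -c "
import cv2;a=cv2.imread('pics/top0.png');cv2.imwrite('pics/top0b.png',cv2.resize(a,(800,600),interpolation=cv2.INTER_CUBIC))"
```

```text
(no output)
```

View pics/top0b.png

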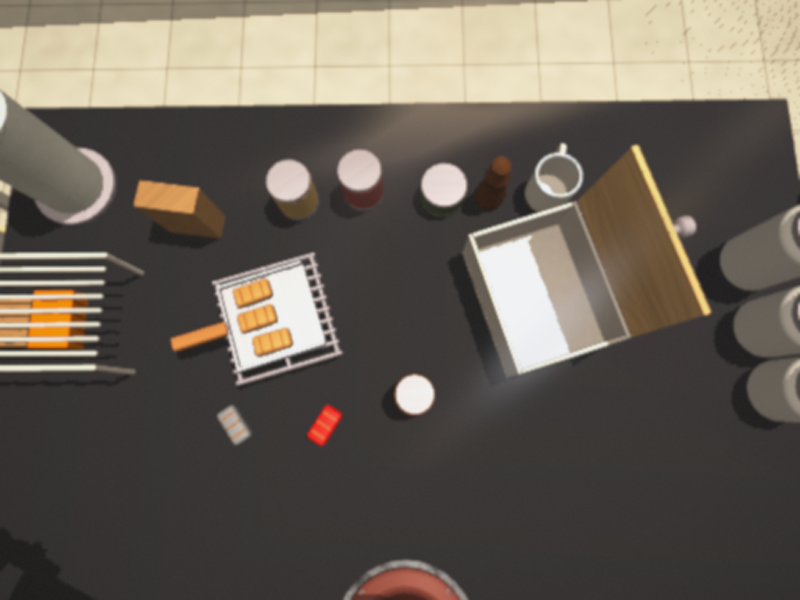

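The scene view shows the open box at about (170,215), the tray on its low rack at (317,182) and the jar at (233,170). In the 800 px top view:

- **Rusks on the tray:** (253,292), (257,318) and (272,342).
- **Look-alikes to leave alone:** the grey bar at (234,425), the red bar at (325,425), and the orange item under the big rack at (45,318).
- **Things to use:** the tray handle at (200,337), on the low rack. The box is at (550,290) with its lid to the right.

Next I'll take a close crop to check the choice and measure.

```bash
python3 -c "
import cv2,numpy as np
a=cv2.imread('pics/top0.png')
f=lambda x,y,w,h,s:cv2.resize(a[y:y+h,x:x+w],None,fx=s,fy=s,interpolation=cv2.INTER_CUBIC)
cv2.imwrite('pics/tray.png',f(100,155,130,100,6)); cv2.imwrite('pics/box.png',f(290,85,190,160,3.75) if 0 else f(290,85,200,160,4)[:600])"
```

```text
(no output)
```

View pics/tray.png

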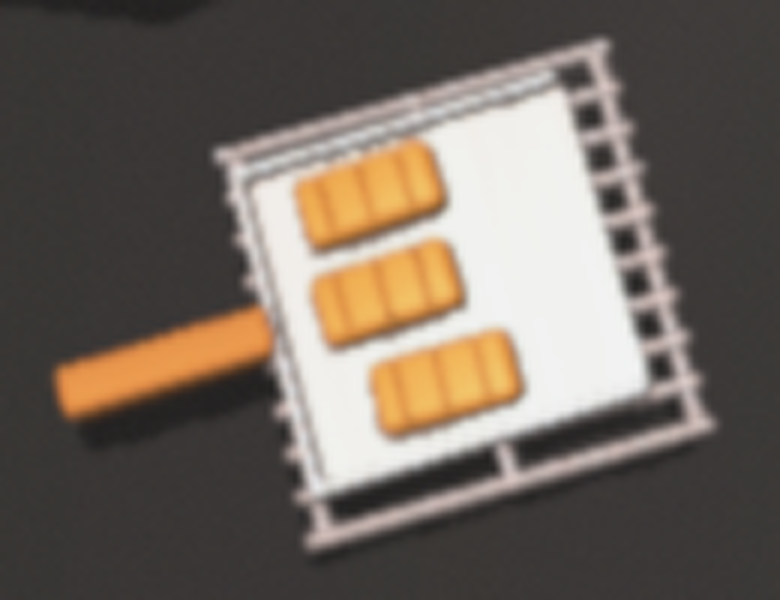

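View pics/box.png

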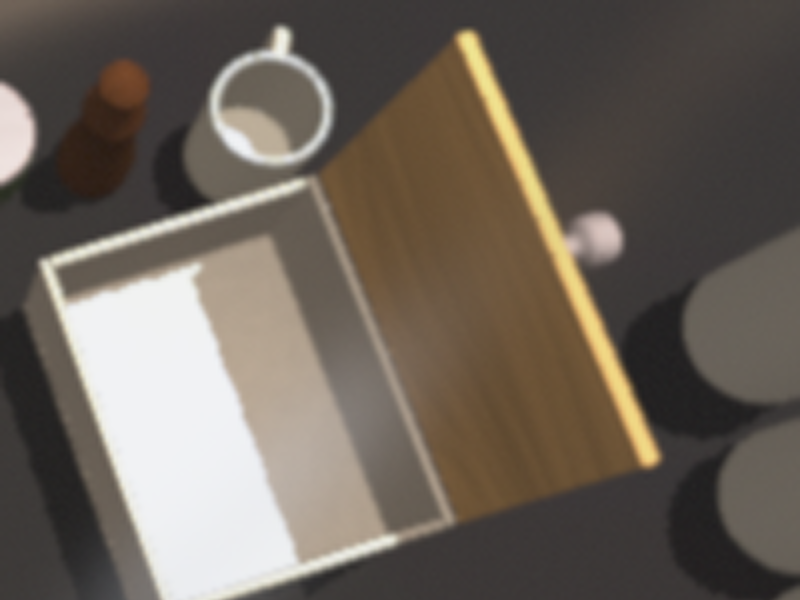

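The crop confirms the choice: three tan rusks on the white pan, with the handle end at (63,392) and the open lip running (563,89) to (649,388). In the box crop, the rim corners are (42,262), (312,180) and (450,522), and the lid's free edge runs (467,32) to (650,465) with the knob at (598,238).

```bash
cat > h.py <<'E'
import numpy as np, cv2
from scipy.spatial.transform import Rotation as R
from plant import manip
def ray(cam,u,v):
    p=manip.camera_params(cam);K=p["camera_matrix"]
    d=np.array([(u-K[0,2])/K[0,0],(v-K[1,2])/K[1,1],1.])
    E=p["extrinsics"];Rm=E[:3,:3];return -Rm.T@E[:3,3],Rm.T@d
def atz(cam,u,v,z):
    c,d=ray(cam,u,v);return c+d*(z-c[2])/d[2]
def proj(cam,P):
    p=manip.camera_params(cam);q=p["extrinsics"][:3,:3]@np.array(P).T+p["extrinsics"][:3,3:];q=p["camera_matrix"]@q;return (q[:2]/q[2]).T
def st():
    s=manip.state();print("t",round(s["time"],2),"tcp",s["tool_pos"].round(4),"rot",R.from_quat(np.roll(s["tool_rot"],-1)).as_matrix()[:,0].round(3),"F",s["contact_force"].round(1),"w",round(s["gripper_width"],3),"g",round(s["grasp_force"],1),"q",s["joint_pos"].round(2));return s
E
python3 - <<'E'
from h import *
c=lambda u,v,s,x,y:((u+.5)/s-.5+x,(v+.5)/s-.5+y)
T=lambda u,v,z:atz("top",*c(u,v,6,100,155),z)
B=lambda u,v,z:atz("top",*c(u,v,4,290,85),z)
for n,p in dict(hend=T(63,392,.078),hfront=T(271,332,.078),lipU=T(563,89,.055),lipL=T(649,388,.055),backU=T(232,163,.07),backL=T(315,497,.07),r1=T(220,153,.05),r2=T(605,45,.05),r3=T(710,427,.05),r4=T(313,543,.05)).items(): print(n,p.round(4))
for n,p in dict(A=B(42,262,.11),Bc=B(312,180,.11),C=B(450,522,.11),D=B(165,603,.11),mugtop=B(270,107,.09),can=B(760,310,.2)).items(): print(n,p.round(4))
# lid angle: free edge mid on inner/outer edge line
A,Bc,C=B(42,262,.11),B(312,180,.11),B(450,522,.11)
H=(Bc+C)/2; yv=(Bc-C)[:2];print("len",np.linalg.norm(yv));yv/=np.linalg.norm(yv)
for a in (1.5,1.6,1.7,1.75,1.8,1.85):
    xv=np.array([yv[1],-yv[0]])
    print(a,[((proj("top",[np.r_[H[:2]-xv*.19*np.cos(a)+s*.12*yv,.1105+.19*np.sin(a)]])[0]-[290,85])*4).round().tolist() for s in(1,-1)])
print("xv",xv,np.arctan2(xv[1],xv[0]))
E
```

```text
hend [0.4717 0.3828 0.078 ]
hfront [0.4972 0.2942 0.078 ]
lipU [0.6103 0.1751 0.055 ]
lipL [0.4743 0.1332 0.055 ]
backU [0.5739 0.3185 0.07  ]
backL [0.4266 0.2739 0.07  ]
r1 [0.5829 0.3312 0.05  ]
r2 [0.6321 0.1574 0.05  ]
r3 [0.4574 0.1066 0.05  ]
r4 [0.4078 0.2798 0.05  ]
A [ 0.6452 -0.1098  0.11  ]
Bc [ 0.6991 -0.2867  0.11  ]
C [ 0.4753 -0.3569  0.11  ]
D [ 0.4266 -0.1787  0.11  ]
mugtop [ 0.7585 -0.2684  0.09  ]
can [ 0.5852 -0.5076  0.2   ]
len 0.23453772068933265
1.5 [[392.0, 52.0], [577.0, 488.0]]
1.6 [[427.0, 41.0], [613.0, 476.0]]
1.7 [[459.0, 32.0], [648.0, 465.0]]
1.75 [[475.0, 28.0], [664.0, 460.0]]
1.8 [[490.0, 25.0], [679.0, 455.0]]
1.85 [[504.0, 22.0], [694.0, 450.0]]
xv [ 0.29942016 -0.95412136] -1.2667114564462678
```

Call:
{"op": "send_rows", "data": {"increments": [{"claw":-1,"dx":-0.719,"dy":-0.305,"dz":0.06,"yaw":0.646},{"claw":-1,"dx":-0.719,"dy":-0.305,"dz":0.06,"yaw":0.646},{"claw":-1,"dx":-0.719,"dy":-0.305,"dz":0.06,"yaw":0.646},{"claw":-1,"dx":-0.719,"dy":-0.305,"dz":0.06,"yaw":0.646},{"claw":-1,"dx":-0.719,"dy":-0.305,"dz":0.06,"yaw":0.646},{"claw":-1,"dx":-0.719,"dy":-0.305,"dz":0.06,"yaw":0.646},{"claw":-1,"dx":-0.719,"dy":-0.305,"dz":0.06,"yaw":0.646},{"claw":-1,"dx":-0.719,"dy":-0.305,"dz":0.06,"yaw":0.646},{"claw":-1,"dx":-0.719,"dy":-0.305,"dz":0.06,"yaw":0.646},{"claw":-1,"dx":-0.719,"dy":-0.305,"dz":0.06,"yaw":0.646}]}}

```text
time: 1.35
tool_pos: [0.4833, 0.3445, 0.2014]
tool_rot: [-0.0, 0.593, 0.805, 0.0]
contact_force: [0.6, -0.2, -0.8]
gripper_width: 1.0
grasp_force: 0.0
```

```bash
cat >> h.py <<'E'
def wproj(P,s):
    p=manip.camera_params("wrist");K=p["camera_matrix"]
    Rt=R.from_quat(np.roll(s["tool_rot"],-1)).as_matrix()
    T=p["tool_from_camera"];t=(np.array(P)-s["tool_pos"])@Rt
    c=(t-T[:3,3])@T[:3,:3]
    r=np.linalg.norm(c[:,:2],axis=1);th=np.arctan2(r,c[:,2])
    return c[:,:2]/r[:,None]*(th*K[0,0])[:,None]+[K[0,2],K[1,2]]
def tray_pts(cx,cy,yaw,z0=.05):
    L=np.array([[-.168,.011,.028],[-.168,-.011,.028],[-.077,.011,.028],[-.077,-.011,.028],[-.125,0,.028],[.075,.075,.005],[.075,-.075,.005],[-.075,.075,.02],[-.075,-.075,.02]])
    c,s=np.cos(yaw),np.sin(yaw);return L@np.array([[c,s,0],[-s,c,0],[0,0,1]])+[cx,cy,z0]
E
python3 - <<'E'
from h import *
s=st();im=manip.grab_frame("wrist")[:,:,::-1].copy()
for x,y in wproj(tray_pts(.521,.225,-1.275),s): cv2.drawMarker(im,(int(round(x)),int(round(y))),(255,0,255),cv2.MARKER_CROSS,9,1)
cv2.imwrite("pics/w1.png",cv2.resize(im,(800,600),interpolation=cv2.INTER_CUBIC))
E
```

```text
t 1.35 tcp [0.4833 0.3445 0.2014] rot [-0.296  0.955  0.   ] F [ 0.6 -0.2 -0.8] w 1.0 g 0.0 q [ 0.49 -0.    1.72  0.    1.42  0.19]
```

View pics/w1.png

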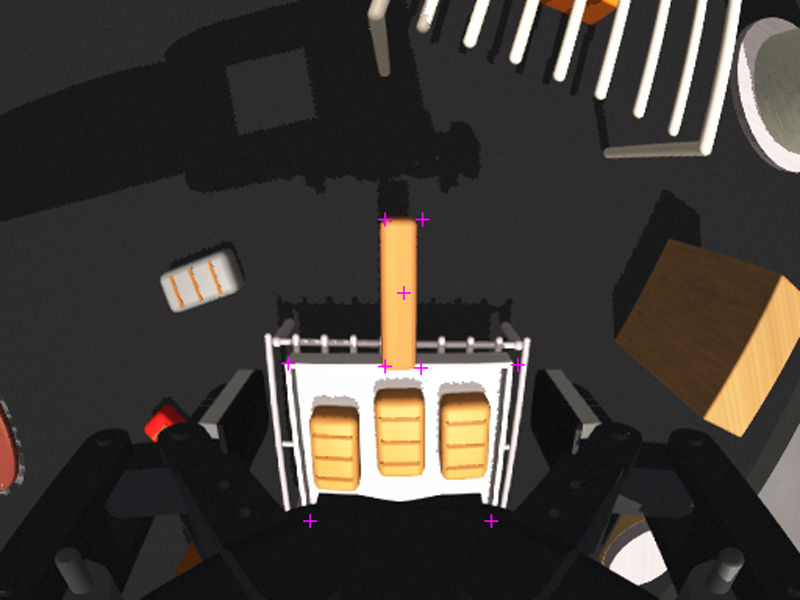

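The handle lies on the tool's centre line (column 398 of 800), is well aligned with it, and its end matches the prediction. I'll descend and grip.

Call:
{"op": "send_rows", "data": {"increments": [{"claw":-1,"dz":0.1},{"claw":-1,"dz":0.2},{"claw":-1,"dz":0.27},{"claw":-1,"dz":0.305},{"claw":-1,"dz":0.305},{"claw":1,"dz":0.305},{"claw":1,"dz":0.305},{"claw":1,"dz":0.305},{"claw":1,"dz":0.305},{"claw":1,"dz":0.305},{"claw":1,"dz":0.305},{"claw":1,"dz":0.305}]}}

```text
invalid input
```

Call:
{"op": "send_rows", "data": {"increments": [{"claw":1,"dz":-0.01},{"claw":1,"dz":-0.02},{"claw":1,"dz":-0.03},{"claw":1,"dz":-0.04},{"claw":1,"dz":-0.04}]}}

```text
invalid input
```

```bash
python3 - <<'E'
from h import *
s=st();im=manip.grab_frame("wrist")[:,:,::-1].copy()
im2=manip.grab_frame("scene")[150:250,250:400,::-1]
cv2.imwrite("pics/w2.png",np.hstack([cv2.resize(im,(400,300),interpolation=cv2.INTER_AREA),cv2.resize(im2,(400,300),interpolation=cv2.INTER_CUBIC)]))
E
```

```text
t 1.4 tcp [0.4834 0.3444 0.2015] rot [-0.296  0.955  0.   ] F [-0.6  1.1  1.3] w 0.998 g 0.0 q [ 0.49 -0.    1.72  0.    1.42  0.19]
```

View pics/w2.png

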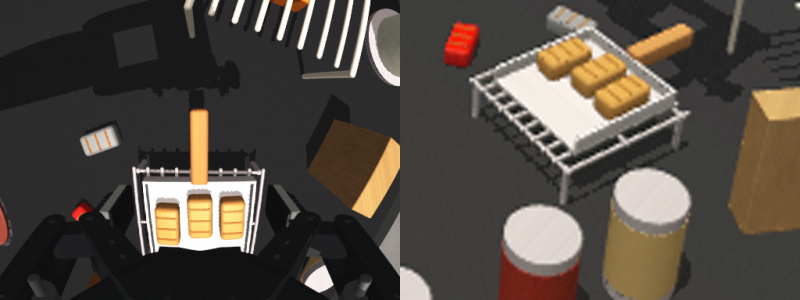

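The picture shows the tray still untouched. Both moves were refused because every field has to be given, so I'll resend the descent in full.

Call:
{"op": "send_rows", "data": {"increments": [{"claw":-1,"dx":0,"dy":0,"dz":0.1,"yaw":0},{"claw":-1,"dx":0,"dy":0,"dz":0.2,"yaw":0},{"claw":-1,"dx":0,"dy":0,"dz":0.27,"yaw":0},{"claw":-1,"dx":0,"dy":0,"dz":0.305,"yaw":0},{"claw":-1,"dx":0,"dy":0,"dz":0.305,"yaw":0},{"claw":1,"dx":0,"dy":0,"dz":0.305,"yaw":0},{"claw":1,"dx":0,"dy":0,"dz":0.305,"yaw":0},{"claw":1,"dx":0,"dy":0,"dz":0.305,"yaw":0},{"claw":1,"dx":0,"dy":0,"dz":0.305,"yaw":0},{"claw":1,"dx":0,"dy":0,"dz":0.305,"yaw":0},{"claw":1,"dx":0,"dy":0,"dz":0.305,"yaw":0},{"claw":1,"dx":0,"dy":0,"dz":0.305,"yaw":0}]}}

```text
time: 3.0
tool_pos: [0.4846, 0.3435, 0.0498]
tool_rot: [0.0, 0.594, 0.804, 0.0]
contact_force: [-1.3, -1.0, 5.9]
gripper_width: 0.249
grasp_force: 62.0
```

Call:
{"op": "send_rows", "data": {"increments": [{"claw":1,"dx":0,"dy":0,"dz":-0.01,"yaw":0},{"claw":1,"dx":0,"dy":0,"dz":-0.02,"yaw":0},{"claw":1,"dx":0,"dy":0,"dz":-0.035,"yaw":0},{"claw":1,"dx":0,"dy":0,"dz":-0.05,"yaw":0},{"claw":1,"dx":0,"dy":0,"dz":-0.05,"yaw":0},{"claw":1,"dx":0,"dy":0,"dz":-0.05,"yaw":0}]}}

```text
time: 3.75
tool_pos: [0.4843, 0.3433, 0.0738]
tool_rot: [-0.0, 0.594, 0.804, -0.0]
contact_force: [0.3, -0.6, -4.7]
gripper_width: 0.245
grasp_force: 60.5
```

```bash
python3 - <<'E'
from h import *
s=st();im=manip.grab_frame("wrist")[:,:,::-1].copy()
im2=manip.grab_frame("scene")[140:240,250:400,::-1]
cv2.imwrite("pics/w3.png",np.hstack([cv2.resize(im,(400,300),interpolation=cv2.INTER_AREA),cv2.resize(im2,(400,300),interpolation=cv2.INTER_CUBIC)]))
E
```

```text
t 3.75 tcp [0.4843 0.3433 0.0738] rot [-0.294  0.956  0.   ] F [ 0.3 -0.6 -4.7] w 0.245 g 60.5 q [0.49 0.13 1.81 0.   1.2  0.19]
```

View pics/w3.png

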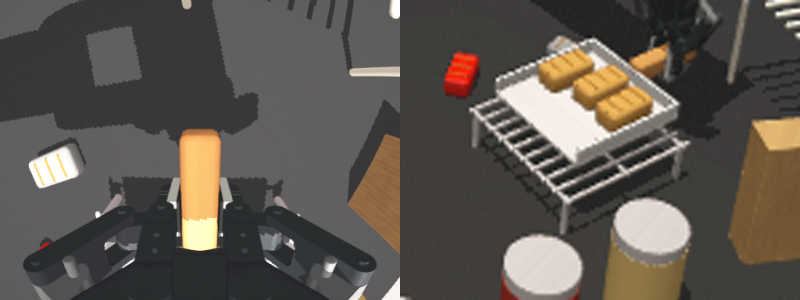

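The tray is lifted level, 24 mm above the rack, with all three rusks on it. The tool can't pitch, so the tray has to pivot about the pads' closing axis. I'll test whether a smaller closure lowers the grip force, staying over the rack where a slip does no harm.

Call:
{"op": "send_rows", "data": {"increments": [{"claw":0.6,"dx":0,"dy":0,"dz":0,"yaw":0},{"claw":0.6,"dx":0,"dy":0,"dz":0,"yaw":0},{"claw":0.6,"dx":0,"dy":0,"dz":0,"yaw":0}]}}

```text
time: 4.22
tool_pos: [0.4843, 0.3433, 0.0737]
tool_rot: [-0.0, 0.594, 0.804, -0.0]
contact_force: [0.2, 0.2, -4.7]
gripper_width: 0.246
grasp_force: 60.4
```

Call:
{"op": "send_rows", "data": {"increments": [{"claw":0.54,"dx":0,"dy":0,"dz":0,"yaw":0},{"claw":0.54,"dx":0,"dy":0,"dz":0,"yaw":0},{"claw":0.54,"dx":0,"dy":0,"dz":0,"yaw":0}]}}

```text
time: 4.6
tool_pos: [0.4844, 0.3433, 0.0738]
tool_rot: [0.0, 0.594, 0.804, 0.0]
contact_force: [-0.4, -1.0, -5.2]
gripper_width: 0.251
grasp_force: 60.5
```

Call:
{"op": "send_rows", "data": {"increments": [{"claw":0.52,"dx":0,"dy":0,"dz":0,"yaw":0},{"claw":0.52,"dx":0,"dy":0,"dz":0,"yaw":0}]}}

```text
time: 4.85
tool_pos: [0.4844, 0.3433, 0.0738]
tool_rot: [-0.0, 0.594, 0.804, 0.0]
contact_force: [-0.3, -0.5, -4.1]
gripper_width: 0.243
grasp_force: 60.4
```

Call:
{"op": "send_rows", "data": {"increments": [{"claw":0.505,"dx":0,"dy":0,"dz":0,"yaw":0},{"claw":0.505,"dx":0,"dy":0,"dz":0,"yaw":0}]}}

```text
time: 5.1
tool_pos: [0.4844, 0.3433, 0.0738]
tool_rot: [-0.0, 0.594, 0.804, -0.0]
contact_force: [0.7, 0.4, -4.8]
gripper_width: 0.247
grasp_force: 43.4
```

Call:
{"op": "send_rows", "data": {"increments": [{"claw":0.495,"dx":0,"dy":0,"dz":0,"yaw":0},{"claw":0.495,"dx":0,"dy":0,"dz":0,"yaw":0}]}}

```text
time: 5.35
tool_pos: [0.4846, 0.3432, 0.0742]
tool_rot: [0.0, 0.594, 0.804, -0.0]
contact_force: [-1.1, 0.3, -2.8]
gripper_width: 0.254
grasp_force: 21.7
```

The grip force is graded: 0.52 gives 60 N, 0.505 gives 43 N and 0.495 gives 22 N, at which the tray starts pivoting. I'll level it again on the rack, grip hard, lift and carry it.

Call:
{"op": "send_rows", "data": {"increments": [{"claw":0.495,"dx":0,"dy":0,"dz":0.02,"yaw":0},{"claw":0.495,"dx":0,"dy":0,"dz":0.04,"yaw":0},{"claw":0.495,"dx":0,"dy":0,"dz":0.05,"yaw":0},{"claw":0.495,"dx":0,"dy":0,"dz":0.05,"yaw":0},{"claw":0.8,"dx":0,"dy":0,"dz":0.05,"yaw":0},{"claw":0.8,"dx":0,"dy":0,"dz":0.05,"yaw":0},{"claw":0.8,"dx":0,"dy":0,"dz":0.05,"yaw":0}]}}

```text
time: 6.22
tool_pos: [0.4843, 0.3437, 0.0491]
tool_rot: [-0.0, 0.594, 0.804, 0.0]
contact_force: [-4.0, 2.9, 4.6]
gripper_width: 0.246
grasp_force: 59.2
```

Call:
{"op": "send_rows", "data": {"increments": [{"claw":0.8,"dx":0,"dy":0,"dz":-0.02,"yaw":0},{"claw":0.8,"dx":0,"dy":0,"dz":-0.06,"yaw":0},{"claw":0.8,"dx":0,"dy":0,"dz":-0.12,"yaw":0},{"claw":0.8,"dx":0,"dy":0,"dz":-0.18,"yaw":0},{"claw":0.8,"dx":0,"dy":0,"dz":-0.22,"yaw":0},{"claw":0.8,"dx":0,"dy":0,"dz":-0.24,"yaw":0},{"claw":0.8,"dx":0,"dy":0,"dz":-0.24,"yaw":0}]}}

```text
time: 7.1
tool_pos: [0.4846, 0.3433, 0.1692]
tool_rot: [0.0, 0.594, 0.804, 0.0]
contact_force: [0.2, 0.5, -5.4]
gripper_width: 0.245
grasp_force: 59.2
```

```bash
python3 - <<'E'
from h import *
s=st();Rt=R.from_quat(np.roll(s["tool_rot"],-1)).as_matrix()
xv=np.array([.2965,-.9550]); C=np.array([.5358,-.1487])
for th in (0,10,20,28,34,38,42):
    t=np.radians(th);a=.124
    h=-a*np.cos(t)+.019*np.sin(t);v=a*np.sin(t)+.019*np.cos(t)-.019
    P=np.r_[C+h*xv,.11+v]
    print(th,P.round(4),((P-s["tool_pos"])@Rt/.5).round(3))
E
```

```text
t 7.1 tcp [0.4846 0.3433 0.1692] rot [-0.294  0.956  0.   ] F [ 0.2  0.5 -5.4] w 0.245 g 59.2 q [ 0.49  0.02  1.75 -0.    1.37  0.19]
0 [ 0.499  -0.0303  0.11  ] [-0.723 -0.192  0.118]
10 [ 0.5006 -0.0352  0.1312] [-0.733 -0.192  0.076]
20 [ 0.5032 -0.0436  0.1513] [-0.751 -0.192  0.036]
28 [ 0.506  -0.0527  0.166 ] [-0.77  -0.192  0.006]
34 [ 0.5085 -0.0607  0.1761] [-0.786 -0.191 -0.014]
38 [ 0.5103 -0.0666  0.1823] [-0.799 -0.191 -0.026]
42 [ 0.5122 -0.0728  0.1881] [-0.812 -0.191 -0.038]
```

Call:
{"op": "send_rows", "data": {"increments": [{"claw":0.8,"dx":-0.02,"dy":-0.005,"dz":0,"yaw":0},{"claw":0.8,"dx":-0.06,"dy":-0.015,"dz":0,"yaw":0},{"claw":0.8,"dx":-0.12,"dy":-0.03,"dz":0,"yaw":0},{"claw":0.8,"dx":-0.18,"dy":-0.045,"dz":0,"yaw":0},{"claw":0.8,"dx":-0.25,"dy":-0.065,"dz":0,"yaw":0},{"claw":0.8,"dx":-0.32,"dy":-0.085,"dz":0,"yaw":0},{"claw":0.8,"dx":-0.39,"dy":-0.105,"dz":0,"yaw":0},{"claw":0.8,"dx":-0.46,"dy":-0.125,"dz":0,"yaw":0},{"claw":0.8,"dx":-0.53,"dy":-0.145,"dz":0,"yaw":0},{"claw":0.8,"dx":-0.6,"dy":-0.16,"dz":0,"yaw":0},{"claw":0.8,"dx":-0.65,"dy":-0.175,"dz":0,"yaw":0},{"claw":0.8,"dx":-0.69,"dy":-0.185,"dz":0,"yaw":0},{"claw":0.8,"dx":-0.713,"dy":-0.19,"dz":0,"yaw":0},{"claw":0.8,"dx":-0.723,"dy":-0.192,"dz":0.01,"yaw":0},{"claw":0.8,"dx":-0.723,"dy":-0.192,"dz":0.04,"yaw":0},{"claw":0.8,"dx":-0.723,"dy":-0.192,"dz":0.08,"yaw":0},{"claw":0.8,"dx":-0.723,"dy":-0.192,"dz":0.1,"yaw":0},{"claw":0.8,"dx":-0.723,"dy":-0.192,"dz":0.108,"yaw":0},{"claw":0.8,"dx":-0.723,"dy":-0.192,"dz":0.108,"yaw":0}]}}

```text
time: 9.48
tool_pos: [0.4988, -0.0302, 0.1147]
tool_rot: [-0.0, 0.594, 0.804, -0.0]
contact_force: [0.0, -0.4, -4.9]
gripper_width: 0.243
grasp_force: 59.2
```

```bash
python3 - <<'E'
from h import *
s=st();im=manip.grab_frame("top")[80:280,190:460,::-1]
im2=manip.grab_frame("scene")[110:310,90:360,::-1]
cv2.imwrite("pics/w4.png",np.hstack([cv2.resize(i,(400,296),interpolation=cv2.INTER_CUBIC) for i in(im,im2)]))
E
```

```text
t 9.47 tcp [ 0.4988 -0.0302  0.1147] rot [-0.294  0.956  0.   ] F [ 0.  -0.4 -4.9] w 0.243 g 59.2 q [-0.21 -0.15  2.01 -0.    1.28 -0.51]
```

View pics/w4.png

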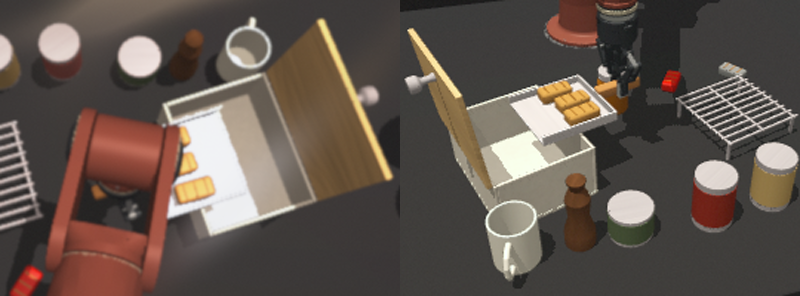

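The tray's front half is over the open box, all three rusks are still on it, and it's centred between the side walls. I'll lower it onto the rim and loosen the grip so it can pivot.

Call:
{"op": "send_rows", "data": {"increments": [{"claw":0.8,"dx":0,"dy":0,"dz":0.005,"yaw":0},{"claw":0.8,"dx":0,"dy":0,"dz":0.01,"yaw":0},{"claw":0.51,"dx":0,"dy":0,"dz":0.01,"yaw":0},{"claw":0.492,"dx":0,"dy":0,"dz":0.01,"yaw":0},{"claw":0.492,"dx":0,"dy":0,"dz":0.01,"yaw":0}]}}

```text
time: 10.2
tool_pos: [0.499, -0.0306, 0.1103]
tool_rot: [0.0, 0.594, 0.804, -0.0]
contact_force: [-0.8, -0.4, -3.2]
gripper_width: 0.258
grasp_force: 15.3
```

Call:
{"op": "send_rows", "data": {"increments": [{"claw":0.492,"dx":-0.003,"dy":0,"dz":-0.012,"yaw":0},{"claw":0.492,"dx":-0.006,"dy":0,"dz":-0.025,"yaw":0},{"claw":0.492,"dx":-0.01,"dy":0,"dz":-0.042,"yaw":0},{"claw":0.492,"dx":-0.018,"dy":0,"dz":-0.062,"yaw":0},{"claw":0.492,"dx":-0.028,"dy":0,"dz":-0.082,"yaw":0},{"claw":0.492,"dx":-0.028,"dy":0,"dz":-0.082,"yaw":0}]}}

```text
time: 10.95
tool_pos: [0.5039, -0.0445, 0.1525]
tool_rot: [0.001, 0.595, 0.804, 0.0]
contact_force: [0.8, 0.7, 1.0]
gripper_width: 0.254
grasp_force: 15.7
```

```bash
python3 - <<'E'
from h import *
s=st();im=manip.grab_frame("top")[80:280,190:460,::-1]
im2=manip.grab_frame("scene")[110:310,90:360,::-1]
cv2.imwrite("pics/w5.png",np.hstack([cv2.resize(i,(400,296),interpolation=cv2.INTER_CUBIC) for i in(im,im2)]))
E
```

```text
t 10.95 tcp [ 0.5039 -0.0445  0.1525] rot [-0.293  0.956 -0.002] F [0.8 0.7 1. ] w 0.254 g 15.7 q [-0.24 -0.18  1.97 -0.    1.35 -0.53]
```

View pics/w5.png

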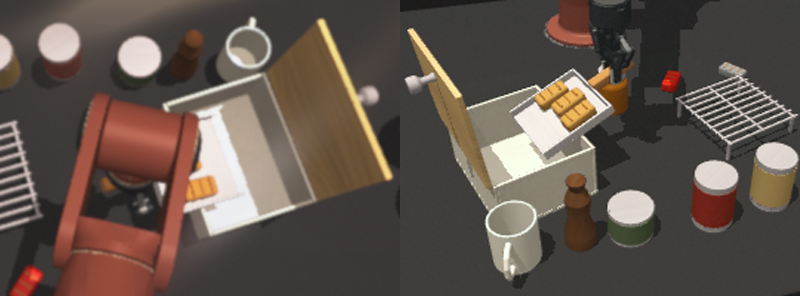

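Pivoting works: the tray is tipped about 20° into the box and the rusks haven't moved. I'll keep tipping slowly.

Call:
{"op": "send_rows", "data": {"increments": [{"claw":0.492,"dx":-0.009,"dy":0,"dz":-0.015,"yaw":0},{"claw":0.492,"dx":-0.019,"dy":0,"dz":-0.03,"yaw":0},{"claw":0.492,"dx":-0.024,"dy":0,"dz":-0.037,"yaw":0},{"claw":0.492,"dx":-0.03,"dy":0,"dz":-0.044,"yaw":0},{"claw":0.492,"dx":-0.035,"dy":0,"dz":-0.05,"yaw":0},{"claw":0.492,"dx":-0.035,"dy":0,"dz":-0.05,"yaw":0},{"claw":0.492,"dx":-0.041,"dy":0,"dz":-0.056,"yaw":0},{"claw":0.492,"dx":-0.048,"dy":0,"dz":-0.062,"yaw":0},{"claw":0.492,"dx":-0.048,"dy":0,"dz":-0.062,"yaw":0},{"claw":0.492,"dx":-0.055,"dy":0,"dz":-0.068,"yaw":0},{"claw":0.492,"dx":-0.061,"dy":0,"dz":-0.074,"yaw":0},{"claw":0.492,"dx":-0.061,"dy":0,"dz":-0.074,"yaw":0},{"claw":0.492,"dx":-0.061,"dy":0,"dz":-0.074,"yaw":0},{"claw":0.492,"dx":-0.061,"dy":0,"dz":-0.074,"yaw":0}]}}

```text
time: 12.8
tool_pos: [0.512, -0.0731, 0.188]
tool_rot: [0.0, 0.594, 0.804, -0.0]
contact_force: [-0.1, -0.5, -1.3]
gripper_width: 0.257
grasp_force: 16.0
```

```bash
cat >> h.py <<'E'
def rusks():
    for n in("top","scene"):
        im=manip.grab_frame(n);hsv=cv2.cvtColor(im,cv2.COLOR_RGB2HSV)
        m=cv2.inRange(hsv,(12,130,110),(25,255,255))
        k,_,S,c=cv2.connectedComponentsWithStats(m)
        print(n,[(S[i,:4].tolist(),int(S[i,4])) for i in range(1,k) if S[i,4]>25])
E
python3 - <<'E'
from h import *
st();rusks()
E
```

```text
t 12.8 tcp [ 0.512  -0.0731  0.188 ] rot [-0.294  0.956 -0.001] F [-0.1 -0.5 -1.3] w 0.257 g 16.0 q [-0.29 -0.18  1.91 -0.    1.41 -0.58]
top [([86, 116, 42, 21], 686), ([431, 156, 20, 45], 70), ([348, 158, 22, 17], 224), ([351, 174, 23, 16], 209), ([21, 185, 27, 3], 76), ([0, 192, 51, 5], 243), ([273, 193, 8, 9], 51), ([0, 200, 53, 6], 239), ([0, 209, 53, 6], 250), ([0, 218, 53, 6], 186)]
scene [([313, 7, 65, 11], 491), ([310, 65, 61, 13], 525), ([473, 123, 39, 15], 280), ([467, 138, 18, 6], 26), ([210, 148, 12, 18], 113), ([462, 154, 17, 13], 111), ([404, 158, 25, 15], 84), ([410, 159, 62, 26], 792), ([223, 163, 20, 17], 152), ([373, 181, 49, 47], 1425), ([145, 213, 21, 22], 273), ([327, 222, 30, 28], 404), ([202, 227, 13, 9], 94)]
```

Call:
{"op": "send_rows", "data": {"increments": [{"claw":0.492,"dx":0.013,"dy":0,"dz":0.012,"yaw":0},{"claw":0.492,"dx":0.026,"dy":0,"dz":0.024,"yaw":0},{"claw":0.492,"dx":0.042,"dy":0,"dz":0.044,"yaw":0},{"claw":0.492,"dx":0.061,"dy":0,"dz":0.074,"yaw":0},{"claw":0.492,"dx":0.07,"dy":0,"dz":0.094,"yaw":0},{"claw":0.492,"dx":0.079,"dy":0,"dz":0.114,"yaw":0},{"claw":0.492,"dx":0.084,"dy":0,"dz":0.135,"yaw":0},{"claw":0.492,"dx":0.089,"dy":0,"dz":0.156,"yaw":0},{"claw":0.492,"dx":0.089,"dy":0,"dz":0.156,"yaw":0},{"claw":0.8,"dx":0.089,"dy":0,"dz":0.156,"yaw":0},{"claw":0.8,"dx":0.089,"dy":0,"dz":0.156,"yaw":0},{"claw":0.8,"dx":0.089,"dy":0,"dz":0.12,"yaw":0},{"claw":0.8,"dx":0.089,"dy":0,"dz":0.08,"yaw":0},{"claw":0.8,"dx":0.089,"dy":0,"dz":0.04,"yaw":0},{"claw":0.8,"dx":0.15,"dy":0,"dz":0.036,"yaw":0},{"claw":0.8,"dx":0.23,"dy":0,"dz":0.036,"yaw":0},{"claw":0.8,"dx":0.3,"dy":0,"dz":0.036,"yaw":0},{"claw":0.8,"dx":0.35,"dy":0,"dz":0.036,"yaw":0},{"claw":0.8,"dx":0.35,"dy":0,"dz":0.036,"yaw":0}]}}

```text
time: 15.28
tool_pos: [0.4603, 0.0955, 0.171]
tool_rot: [0.001, 0.593, 0.805, 0.001]
contact_force: [0.0, -0.3, -3.3]
gripper_width: 0.243
grasp_force: 59.4
```

```bash
python3 - <<'E'
from h import *
st();rusks()
im=manip.grab_frame("top")[80:280,130:400,::-1]
im2=manip.grab_frame("scene")[110:310,90:360,::-1]
cv2.imwrite("pics/w6.png",np.hstack([cv2.resize(i,(400,296),interpolation=cv2.INTER_CUBIC) for i in(im,im2)]))
E
```

```text
t 15.28 tcp [0.4603 0.0955 0.171 ] rot [-0.296  0.955 -0.   ] F [ 0.  -0.3 -3.3] w 0.243 g 59.4 q [ 0.05 -0.29  2.03  0.    1.4  -0.25]
top [([86, 116, 42, 21], 681), ([345, 158, 24, 17], 248), ([433, 163, 18, 38], 70), ([351, 176, 17, 14], 83), ([21, 185, 27, 3], 77), ([0, 192, 51, 5], 242), ([0, 200, 53, 6], 239), ([0, 209, 53, 6], 247), ([0, 218, 53, 6], 171)]
scene [([313, 7, 65, 11], 491), ([310, 65, 61, 13], 523), ([473, 123, 39, 15], 282), ([259, 136, 15, 9], 91), ([462, 154, 17, 13], 113), ([404, 158, 25, 15], 84), ([410, 159, 62, 27], 792), ([224, 171, 6, 11], 34), ([373, 181, 49, 47], 1450), ([145, 213, 22, 22], 280), ([327, 222, 30, 28], 400), ([202, 227, 13, 9], 94)]
```

Call:
{"op": "send_rows", "data": {"increments": [{"claw":0.8,"dx":0.05,"dy":0.02,"dz":0,"yaw":0},{"claw":0.8,"dx":0.13,"dy":0.055,"dz":0,"yaw":0},{"claw":0.8,"dx":0.22,"dy":0.092,"dz":0,"yaw":0},{"claw":0.8,"dx":0.31,"dy":0.13,"dz":0,"yaw":0},{"claw":0.8,"dx":0.39,"dy":0.165,"dz":0,"yaw":0},{"claw":0.8,"dx":0.44,"dy":0.185,"dz":0,"yaw":0},{"claw":0.8,"dx":0.459,"dy":0.193,"dz":0.01,"yaw":0},{"claw":0.8,"dx":0.459,"dy":0.193,"dz":0.06,"yaw":0},{"claw":0.8,"dx":0.459,"dy":0.193,"dz":0.12,"yaw":0},{"claw":0.8,"dx":0.459,"dy":0.193,"dz":0.18,"yaw":0},{"claw":0.8,"dx":0.459,"dy":0.193,"dz":0.215,"yaw":0},{"claw":0.8,"dx":0.459,"dy":0.193,"dz":0.23,"yaw":0},{"claw":0.8,"dx":0.459,"dy":0.193,"dz":0.235,"yaw":0},{"claw":0.8,"dx":0.459,"dy":0.193,"dz":0.235,"yaw":0}]}}

```text
time: 17.23
tool_pos: [0.4861, 0.3423, 0.0534]
tool_rot: [0.0, 0.594, 0.804, 0.001]
contact_force: [0.4, 0.0, -3.7]
gripper_width: 0.247
grasp_force: 59.4
```

Call:
{"op": "send_rows", "data": {"increments": [{"claw":0.8,"dx":0,"dy":0,"dz":0.004,"yaw":0},{"claw":0.492,"dx":0,"dy":0,"dz":0.006,"yaw":0},{"claw":0.492,"dx":0,"dy":0,"dz":0.008,"yaw":0},{"claw":0.48,"dx":0,"dy":0,"dz":0.008,"yaw":0},{"claw":0.3,"dx":0,"dy":0,"dz":0.008,"yaw":0},{"claw":-0.2,"dx":0,"dy":0,"dz":0.008,"yaw":0},{"claw":-0.7,"dx":0,"dy":0,"dz":0.008,"yaw":0},{"claw":-0.7,"dx":0,"dy":0,"dz":0.008,"yaw":0},{"claw":-0.7,"dx":0,"dy":0,"dz":0.008,"yaw":0},{"claw":-0.7,"dx":0,"dy":0,"dz":-0.03,"yaw":0},{"claw":-0.7,"dx":0,"dy":0,"dz":-0.12,"yaw":0},{"claw":-0.7,"dx":0,"dy":0,"dz":-0.24,"yaw":0},{"claw":-0.7,"dx":0,"dy":0,"dz":-0.36,"yaw":0},{"claw":-0.7,"dx":0,"dy":0,"dz":-0.48,"yaw":0},{"claw":1,"dx":0.1,"dy":-0.1,"dz":-0.6,"yaw":0},{"claw":1,"dx":0.1,"dy":-0.2,"dz":-0.65,"yaw":0},{"claw":1,"dx":0.1,"dy":-0.25,"dz":-0.65,"yaw":0},{"claw":1,"dx":0.1,"dy":-0.25,"dz":-0.65,"yaw":0}]}}

```text
time: 19.48
tool_pos: [0.3495, 0.3533, 0.3816]
tool_rot: [0.001, 0.593, 0.805, 0.003]
contact_force: [0.3, 0.7, -0.0]
gripper_width: 0.007
grasp_force: 0.0
```

```bash
python3 - <<'E'
from h import *
s=st();rusks()
im=manip.grab_frame("top")[95:255,:,::-1]
im2=manip.grab_frame("scene")[110:270,90:390,::-1]
o=np.zeros((600,800,3),np.uint8)
o[:300]=cv2.resize(im[:,110:110+400],(800,300),interpolation=cv2.INTER_CUBIC) if 0 else cv2.resize(im[:,115:475],(800,300),interpolation=cv2.INTER_CUBIC)
o[300:]=cv2.resize(im2,(800,300),interpolation=cv2.INTER_CUBIC)
cv2.imwrite("pics/w7.png",o)
E
```

```text
t 19.48 tcp [0.3495 0.3533 0.3816] rot [-0.296  0.955  0.002] F [ 0.3  0.7 -0. ] w 0.007 g 0.0 q [ 0.64 -0.3   1.69  0.    1.75  0.34]
top [([86, 116, 42, 21], 680), ([345, 158, 24, 17], 247), ([432, 161, 19, 40], 74), ([351, 176, 17, 14], 85), ([21, 185, 27, 3], 76), ([0, 191, 51, 6], 245), ([0, 200, 53, 6], 237), ([110, 205, 36, 18], 333), ([0, 209, 53, 6], 246), ([0, 218, 53, 6], 170)]
scene [([313, 8, 28, 10], 189), ([364, 9, 14, 7], 57), ([310, 64, 61, 14], 523), ([473, 123, 39, 15], 282), ([462, 154, 17, 13], 110), ([335, 158, 25, 13], 156), ([404, 158, 25, 15], 84), ([410, 159, 62, 27], 793), ([223, 163, 20, 18], 161), ([373, 181, 49, 47], 1417), ([145, 213, 22, 22], 279), ([327, 222, 30, 28], 412), ([202, 227, 13, 9], 93)]
```

View pics/w7.png

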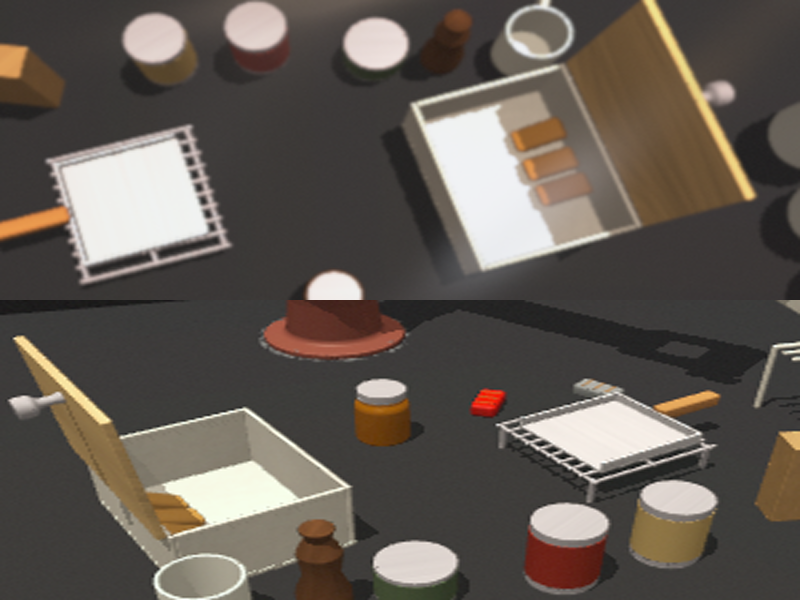

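All three rusks lie in the box, at about (540,160) in the composite's upper half. The empty tray is flat on its rack and nothing else has moved. Next I'll work out the lid push.

```bash
cat > lid.py <<'E'
from h import *
H=np.array([.5885,-.323,.1105]);xv=np.array([.298,-.9546,0]);yv=np.array([.9546,.298,0]);ez=np.array([0,0,1.])
s=st();Rt=R.from_quat(np.roll(s["tool_rot"],-1)).as_matrix()
def show(n,P): print(n,P.round(3),((P-s["tool_pos"])@Rt/.5).round(3))
show("start",H+.065*yv+.085*xv+ez*(.38-H[2]))
show("low",H+.065*yv+.085*xv+ez*(.265-H[2]))
for f in (1.73,1.6,1.45,1.3,1.1,.9,.7,.5,.35,.2,.1,0):
    n=np.sin(f)*xv+np.cos(f)*ez
    show(f,H+.065*yv+.165*(-np.cos(f)*xv+np.sin(f)*ez)+.01*n+.011*xv)
E
python3 lid.py
```

```text
t 19.68 tcp [0.3515 0.3529 0.3769] rot [-0.293  0.956 -0.   ] F [ 0.7  0.8 -0. ] w -0.001 g 0.0 q [ 0.64 -0.3   1.69 -0.    1.74  0.34]
start [ 0.676 -0.385  0.38 ] [-1.601  0.188 -0.006]
low [ 0.676 -0.385  0.265] [-1.601  0.188  0.224]
1.73 [ 0.665 -0.349  0.272] [-1.525  0.188  0.211]
1.6 [ 0.658 -0.328  0.275] [-1.482  0.187  0.204]
1.45 [ 0.651 -0.305  0.276] [-1.433  0.187  0.203]
1.3 [ 0.644 -0.281  0.272] [-1.384  0.187  0.21 ]
1.1 [ 0.634 -0.251  0.262] [-1.321  0.187  0.23 ]
0.9 [ 0.626 -0.224  0.246] [-1.263  0.186  0.262]
0.7 [ 0.618 -0.2    0.224] [-1.213  0.186  0.305]
0.5 [ 0.612 -0.18   0.198] [-1.172  0.186  0.357]
0.35 [ 0.609 -0.169  0.176] [-1.149  0.186  0.401]
0.2 [ 0.606 -0.162  0.153] [-1.133  0.186  0.448]
0.1 [ 0.605 -0.158  0.137] [-1.126  0.186  0.48 ]
0 [ 0.605 -0.157  0.12 ] [-1.122  0.186  0.513]
```

Call:
{"op": "send_rows", "data": {"increments": [{"claw":1,"dx":-0.1,"dy":0.02,"dz":-0.03,"yaw":0},{"claw":1,"dx":-0.21,"dy":0.05,"dz":-0.05,"yaw":0},{"claw":1,"dx":-0.32,"dy":0.08,"dz":-0.05,"yaw":0},{"claw":1,"dx":-0.43,"dy":0.1,"dz":-0.05,"yaw":0},{"claw":1,"dx":-0.54,"dy":0.13,"dz":-0.05,"yaw":0},{"claw":1,"dx":-0.65,"dy":0.16,"dz":-0.05,"yaw":0},{"claw":1,"dx":-0.74,"dy":0.188,"dz":-0.05,"yaw":0},{"claw":1,"dx":-0.8,"dy":0.188,"dz":-0.05,"yaw":0},{"claw":1,"dx":-0.8,"dy":0.188,"dz":-0.05,"yaw":0}]}}

```text
time: 20.8
tool_pos: [0.5592, -0.0041, 0.4004]
tool_rot: [-0.002, 0.596, 0.803, -0.001]
contact_force: [-0.1, -0.0, 0.0]
gripper_width: -0.004
grasp_force: 0.0
```

Call:
{"op": "send_rows", "data": {"increments": [{"claw":1,"dx":-0.1,"dy":0,"dz":0,"yaw":0},{"claw":1,"dx":-0.21,"dy":0,"dz":0,"yaw":0},{"claw":1,"dx":-0.32,"dy":0,"dz":0,"yaw":0},{"claw":1,"dx":-0.43,"dy":0,"dz":0,"yaw":0},{"claw":1,"dx":-0.54,"dy":0,"dz":0,"yaw":0},{"claw":1,"dx":-0.65,"dy":0,"dz":0,"yaw":0},{"claw":1,"dx":-0.75,"dy":0,"dz":0,"yaw":0},{"claw":1,"dx":-0.8,"dy":0,"dz":0,"yaw":0},{"claw":1,"dx":-0.8,"dy":0,"dz":0,"yaw":0}]}}

```text
time: 21.92
tool_pos: [0.6761, -0.385, 0.3999]
tool_rot: [-0.002, 0.595, 0.804, 0.0]
contact_force: [0.5, 0.1, -0.4]
gripper_width: 0.004
grasp_force: 0.0
```

```bash
python3 lid.py
```

```text
t 21.93 tcp [ 0.6761 -0.385   0.3999] rot [-0.292  0.956  0.003] F [ 0.5  0.1 -0.4] w 0.004 g 0.0 q [-0.61  0.38  0.96  0.    1.8  -0.91]
start [ 0.676 -0.385  0.38 ] [ 0.   -0.    0.04]
low [ 0.676 -0.385  0.265] [-0.    0.    0.27]
1.73 [ 0.665 -0.349  0.272] [ 0.076 -0.     0.256]
1.6 [ 0.658 -0.328  0.275] [ 0.118 -0.001  0.25 ]
1.45 [ 0.651 -0.305  0.276] [ 0.168 -0.001  0.249]
1.3 [ 0.644 -0.281  0.272] [ 0.217 -0.001  0.256]
1.1 [ 0.634 -0.251  0.262] [ 0.28  -0.002  0.276]
0.9 [ 0.626 -0.224  0.246] [ 0.337 -0.002  0.309]
0.7 [ 0.618 -0.2    0.224] [ 0.387 -0.002  0.352]
0.5 [ 0.612 -0.18   0.198] [ 0.427 -0.002  0.404]
0.35 [ 0.609 -0.169  0.176] [ 0.45  -0.002  0.448]
0.2 [ 0.606 -0.162  0.153] [ 0.467 -0.002  0.495]
0.1 [ 0.605 -0.158  0.137] [ 0.473 -0.002  0.527]
0 [ 0.605 -0.157  0.12 ] [ 0.477 -0.002  0.56 ]
```

Call:
{"op": "send_rows", "data": {"increments": [{"claw":1,"dx":0,"dy":0,"dz":0.1,"yaw":0},{"claw":1,"dx":0,"dy":0,"dz":0.2,"yaw":0},{"claw":1,"dx":0,"dy":0,"dz":0.26,"yaw":0},{"claw":1,"dx":0.03,"dy":0,"dz":0.262,"yaw":0},{"claw":1,"dx":0.055,"dy":0,"dz":0.26,"yaw":0},{"claw":1,"dx":0.08,"dy":0,"dz":0.256,"yaw":0},{"claw":1,"dx":0.1,"dy":0,"dz":0.252,"yaw":0},{"claw":1,"dx":0.118,"dy":0,"dz":0.25,"yaw":0},{"claw":1,"dx":0.143,"dy":0,"dz":0.249,"yaw":0},{"claw":1,"dx":0.168,"dy":0,"dz":0.249,"yaw":0},{"claw":1,"dx":0.192,"dy":0,"dz":0.252,"yaw":0},{"claw":1,"dx":0.217,"dy":0,"dz":0.256,"yaw":0}]}}

```text
time: 23.42
tool_pos: [0.6436, -0.2795, 0.274]
tool_rot: [-0.0, 0.594, 0.804, -0.0]
contact_force: [1.2, -0.6, 0.7]
gripper_width: -0.001
grasp_force: 0.9
```

```bash
cat > lidang.py <<'E'
from h import *
im=manip.grab_frame("scene");hsv=cv2.cvtColor(im,cv2.COLOR_RGB2HSV)
E
python3 -c "
from h import *
st();rusks()"
```

```text
t 23.43 tcp [ 0.6436 -0.2795  0.274 ] rot [-0.294  0.956  0.   ] F [ 1.2 -0.6  0.7] w -0.001 g 0.9 q [-0.52  0.21  1.37 -0.    1.56 -0.81]
top [([373, 105, 6, 13], 43), ([86, 116, 42, 21], 684), ([346, 158, 20, 17], 189), ([21, 185, 27, 3], 76), ([0, 192, 51, 5], 244), ([0, 200, 53, 6], 238), ([110, 205, 36, 18], 335), ([0, 209, 53, 6], 249), ([0, 218, 53, 6], 180)]
scene [([313, 7, 65, 11], 491), ([310, 65, 61, 13], 521), ([473, 123, 39, 15], 282), ([467, 139, 18, 5], 26), ([462, 154, 17, 13], 111), ([335, 158, 25, 13], 157), ([404, 158, 25, 15], 84), ([410, 159, 62, 26], 814), ([223, 163, 20, 24], 200), ([373, 181, 49, 47], 1502), ([153, 214, 14, 21], 153), ([327, 222, 30, 28], 365), ([202, 227, 13, 9], 94)]
```

Call:
{"op": "send_rows", "data": {"increments": [{"claw":1,"dx":0.032,"dy":0,"dz":0.009,"yaw":0},{"claw":1,"dx":0.063,"dy":0,"dz":0.02,"yaw":0},{"claw":1,"dx":0.092,"dy":0,"dz":0.036,"yaw":0},{"claw":1,"dx":0.12,"dy":0,"dz":0.053,"yaw":0},{"claw":1,"dx":0.146,"dy":0,"dz":0.074,"yaw":0},{"claw":1,"dx":0.17,"dy":0,"dz":0.096,"yaw":0},{"claw":1,"dx":0.19,"dy":0,"dz":0.122,"yaw":0},{"claw":1,"dx":0.21,"dy":0,"dz":0.148,"yaw":0},{"claw":1,"dx":0.222,"dy":0,"dz":0.17,"yaw":0},{"claw":1,"dx":0.233,"dy":0,"dz":0.192,"yaw":0},{"claw":1,"dx":0.242,"dy":0,"dz":0.216,"yaw":0},{"claw":1,"dx":0.25,"dy":0,"dz":0.239,"yaw":0},{"claw":1,"dx":0.254,"dy":0,"dz":0.255,"yaw":0},{"claw":1,"dx":0.256,"dy":0,"dz":0.271,"yaw":0},{"claw":1,"dx":0.256,"dy":0,"dz":0.271,"yaw":0}]}}

```text
time: 25.4
tool_pos: [0.6059, -0.1578, 0.1378]
tool_rot: [-0.001, 0.594, 0.804, -0.0]
contact_force: [0.1, -0.4, 0.2]
gripper_width: 0.0
grasp_force: 0.0
```

Call:
{"op": "send_rows", "data": {"increments": [{"claw":1,"dx":0.003,"dy":0,"dz":0.012,"yaw":0},{"claw":1,"dx":0.004,"dy":0,"dz":0.022,"yaw":0},{"claw":1,"dx":0.004,"dy":0,"dz":0.03,"yaw":0},{"claw":1,"dx":0.004,"dy":0,"dz":0.033,"yaw":0},{"claw":1,"dx":0.004,"dy":0,"dz":0.033,"yaw":0}]}}

```text
time: 26.02
tool_pos: [0.6057, -0.156, 0.122]
tool_rot: [-0.0, 0.594, 0.804, -0.0]
contact_force: [-0.1, 0.3, -0.1]
gripper_width: 0.002
grasp_force: 0.0
```

Call:
{"op": "send_rows", "data": {"increments": [{"claw":1,"dx":0,"dy":0,"dz":0.004,"yaw":0},{"claw":1,"dx":0,"dy":0,"dz":0.006,"yaw":0},{"claw":1,"dx":0,"dy":0,"dz":0.006,"yaw":0}]}}

```text
time: 26.4
tool_pos: [0.606, -0.1561, 0.1205]
tool_rot: [0.0, 0.594, 0.804, -0.0]
contact_force: [-2.6, 0.6, 5.4]
gripper_width: -0.003
grasp_force: 2.7
```

```bash
python3 -c "
from h import *
st();rusks()"
```

```text
t 26.4 tcp [ 0.606  -0.1561  0.1205] rot [-0.294  0.956 -0.   ] F [-2.6  0.6  5.4] w -0.003 g 2.7 q [-0.37  0.14  1.71 -0.    1.29 -0.67]
top [([86, 116, 42, 21], 683), ([21, 185, 27, 3], 77), ([349, 190, 16, 24], 52), ([0, 192, 51, 5], 243), ([0, 200, 53, 6], 239), ([110, 205, 36, 18], 334), ([0, 209, 53, 6], 249), ([0, 218, 53, 6], 177)]
scene [([313, 7, 65, 11], 486), ([310, 65, 61, 13], 527), ([473, 123, 39, 15], 283), ([471, 154, 8, 13], 28), ([335, 158, 25, 13], 144), ([404, 158, 24, 15], 79), ([377, 158, 95, 70], 1156), ([223, 163, 20, 9], 108), ([327, 220, 27, 30], 453), ([202, 227, 13, 9], 89)]
```

The tip meets firm contact at z = 0.1205, which is the shut lid's top. I'll press slightly more, then retreat.

Call:
{"op": "send_rows", "data": {"increments": [{"claw":1,"dx":0,"dy":0,"dz":0.003,"yaw":0},{"claw":1,"dx":0,"dy":0,"dz":0.005,"yaw":0},{"claw":1,"dx":0,"dy":0,"dz":0.005,"yaw":0}]}}

```text
time: 26.88
tool_pos: [0.6061, -0.1561, 0.1204]
tool_rot: [-0.0, 0.594, 0.804, -0.0]
contact_force: [-8.8, 3.1, 15.1]
gripper_width: 0.001
grasp_force: 7.4
```

Call:
{"op": "send_rows", "data": {"increments": [{"claw":1,"dx":0,"dy":0,"dz":-0.02,"yaw":0},{"claw":1,"dx":0,"dy":0,"dz":-0.12,"yaw":0},{"claw":1,"dx":0,"dy":0,"dz":-0.24,"yaw":0},{"claw":1,"dx":0,"dy":0,"dz":-0.36,"yaw":0},{"claw":1,"dx":0.1,"dy":-0.1,"dz":-0.4,"yaw":0},{"claw":1,"dx":0.2,"dy":-0.2,"dz":-0.4,"yaw":0},{"claw":1,"dx":0.3,"dy":-0.3,"dz":-0.4,"yaw":0},{"claw":1,"dx":0.3,"dy":-0.3,"dz":-0.4,"yaw":0},{"claw":1,"dx":0.3,"dy":-0.3,"dz":-0.4,"yaw":0}]}}

```text
time: 28.0
tool_pos: [0.4177, -0.0562, 0.3173]
tool_rot: [0.001, 0.594, 0.804, 0.0]
contact_force: [0.6, -0.7, -0.5]
gripper_width: -0.001
grasp_force: 0.0
```

```bash
python3 - <<'E'
from h import *
from lid import H,xv,yv,ez
im=manip.grab_frame("scene");t=manip.grab_frame("top")
old=cv2.imread("pics/top0.png")[:,:,::-1]
# box/lid: predicted shut-lid knob top and corners vs knob blob; changes outside the box/tray
for n in("scene","top"):
    print(n,"pred lid corners",proj(n,[H-.19*xv*a+b*.12*yv+.01*ez for a in(0,1) for b in(-1,1)]).round(0).tolist(),"knob",proj(n,[H-.16*xv+.053*ez]).round().tolist())
for n,i in(("scene",im),("top",t)):
    hsv=cv2.cvtColor(i,cv2.COLOR_RGB2HSV);m=cv2.inRange(hsv,(8,60,40),(25,255,255))
    k,L,S,c=cv2.connectedComponentsWithStats(m)
    j=max((q for q in range(1,k)),key=lambda q:S[q,4] if (100<c[q][0]<240 and 170<c[q][1]<260 if n=="scene" else 290<c[q][0]<400) else 0)
    cn=cv2.findContours((L==j).astype(np.uint8),0,2)[0];print(n,cv2.approxPolyDP(max(cn,key=cv2.contourArea),5,True).reshape(-1,2).tolist())
E
```

```text
t 28.0 tcp [ 0.4177 -0.0562  0.3173] rot [-0.294  0.956 -0.002] F [ 0.6 -0.7 -0.5] w -0.001 g 0.0 q [-0.31 -0.5   1.94 -0.    1.7  -0.61]
start [ 0.676 -0.385  0.38 ] [-0.78   0.3   -0.124]
low [ 0.676 -0.385  0.265] [-0.78   0.3    0.106]
1.73 [ 0.665 -0.349  0.272] [-0.704  0.3    0.093]
1.6 [ 0.658 -0.328  0.275] [-0.662  0.299  0.086]
1.45 [ 0.651 -0.305  0.276] [-0.612  0.299  0.085]
1.3 [ 0.644 -0.281  0.272] [-0.563  0.299  0.092]
1.1 [ 0.634 -0.251  0.262] [-0.5    0.299  0.112]
0.9 [ 0.626 -0.224  0.246] [-0.442  0.298  0.144]
0.7 [ 0.618 -0.2    0.224] [-0.392  0.298  0.187]
0.5 [ 0.612 -0.18   0.198] [-0.352  0.298  0.239]
0.35 [ 0.609 -0.169  0.176] [-0.328  0.298  0.283]
0.2 [ 0.606 -0.162  0.153] [-0.312  0.298  0.33 ]
0.1 [ 0.605 -0.158  0.137] [-0.305  0.297  0.362]
0 [ 0.605 -0.157  0.12 ] [-0.301  0.297  0.395]
scene pred lid corners [[121.0, 184.0], [154.0, 234.0], [183.0, 164.0], [223.0, 206.0]] knob [[191.0, 174.0]]
top pred lid corners [[405.0, 215.0], [369.0, 127.0], [331.0, 239.0], [299.0, 148.0]] knob [[329.0, 185.0]]
scene [[182, 164], [120, 184], [153, 235], [221, 209], [195, 178], [187, 187]]
top [[415, 142], [384, 156], [368, 126], [300, 148], [305, 179], [322, 186], [333, 180], [346, 194], [343, 239], [356, 218], [366, 218], [362, 240], [366, 227], [406, 215], [399, 193], [422, 150]]
```

```bash
python3 -c "
from plant import manip
print(manip.job_done())"
```

```text
the job is handed in; nothing more can be done
None
```

The job is handed in at about 28 s of the 72 s allowed: all three rusks are in the box, the empty tray is flat on its rack, the lid is fully shut, and I saw no other item moved.

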